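Sort the flask-clamp bolts by length in their slot gauges

TASK

Two steel clamp bolts of different length lie on the counter, and beside them stand two slot gauges, a short one and a long one. Sort the bolts by length: lay each one flat in the gauge slot that matches its length, the short bolt in the short slot and the long bolt in the long slot, down on the plate between the end walls. Set them down, do not drop them from a height.

Things in the scene. Friction and masses are not known exactly. Their poses are not given: they have to be found in the camera images.
- bolt_short: Shorter steel hex bolt, 70 mm long, lying level: 10 mm thick head at its -x end, 10 mm thick nut near the other (4 mm of thread beyond it), both 22 mm across flats. Grip the bare shank between them, 14 mm thick, 46 mm long. Origin on the axis at mid length (11 mm above its support, 2 mm from the bare shank's middle); x along the bolt. Either way round fits.
- bolt_long: Longer steel hex bolt, 120 mm long, lying level: 10 mm thick head at its -x end, 10 mm thick nut near the other (4 mm of thread beyond it), both 22 mm across flats. Grip the bare shank between them, 14 mm thick, 96 mm long. Origin on the axis at mid length (11 mm above its support, 2 mm from the bare shank's middle); x along the bolt. Either way round fits.
- gauge_short: Shorter slot gauge, fixed: aluminium plate 110x64x5 mm with a dark steel C-shaped pocket at each end. Slot 88 mm long between end walls, 44 wide; walls 7 thick, tops 20 above the worktop; side ears 16 long, the sides open to fingers over the middle 56 mm. Origin on the worktop under the slot's centre; x along the slot, z up. Bolt axis when home: 16 mm up.
- gauge_long: Longer slot gauge, fixed: aluminium plate 160x64x5 mm with a dark steel C-shaped pocket at each end. Slot 138 mm long between end walls, 44 wide; walls 7 thick, tops 20 above the worktop; side ears 16 long, the sides open to fingers over the middle 106 mm. Origin on the worktop under the slot's centre; x along the slot, z up. Bolt axis when home: 16 mm up.

How it is judged:
By the outcome, as a careful person would: the job done as asked, in the order asked, and still so for the second after the job is handed in, with the robot touching nothing.
It also fails if it takes over 64 s, if anything falls off the work surface, if the arm or the gripper's body presses on something with over 40 N, if the wrist force passes 120 N, or if a joint passes its speed limit or range.

ROBOT

A 6-joint arm with a two-finger parallel gripper is mounted at the origin on a cart in front of the work surface, level with it; the furniture and walls round the work are solid. World frame = base frame: x ahead of the robot, y to its left, z up, the work surface at z = 0. Lengths are in mm, angles in rad, forces in N, time in s.
With the tool pointing down it reaches from about 300 to 775 mm from the base axis. Payload 14.6 kg.
Tool frame: the origin (TCP) lies on the centre line of the jaws, within the pads' length; the fingertips stand 19 mm ahead of it and the grasp point (between the pads) is the TCP (bot.tip_reach is the distance from the TCP to the fingertips, in mm); z points along the fingers, y is the line along which they close (so a half turn about z gives the same grasp; the last joint's range is limited). The gripper opens to 85 mm and grips with 20 to 120 N. Pads are 22 mm wide; open, the fingers measure 114 mm over their backs; the gripper's body (76 mm by 85 mm) begins 54 mm behind the grasp point. The pads swing forward as they close: fully open they stand 13 mm farther back than shut.
Start: joints at [-1.217, 0.3, 1.521, -0, 1.321, -0.067], TCP at [224.662, -502.012, 250.281] pointing down, gripper open.
Joint ranges: [-3.03, 3.03], [-0.79, 2.21], [0.23, 2.52], [-1.04, 4.18], [0, 3.07], [-2.55, 2.55]. Speed limits (rad/s): [2.22, 2.22, 2.57, 3.14, 3.14, 3.14].

INTERFACE

Orientations are given as a unit quaternion [w, x, y, z].
In Python, from rig import bot gives the robot as it stands. Calls block until the motion is done:
- bot.move_to(position, orientation): joint-space move of the TCP to a pose.
- bot.servo_line(position, attitude=None, speed=150, until_force=None): straight line of the TCP; attitude=None keeps the orientation; speed is the mean speed in mm/s. With until_force (N) it stops when the force on the tool has changed by that much, and returns True; else False.
- bot.move_joints(angles): joint-space move.
- bot.move_gripper(opening, grip_force=None): finger opening in mm; grip_force is the grip in N (None keeps the last); returns when the fingers have stopped.
- bot.dwell(seconds).
- bot.ik(position, orientation): joint angles nearest the present ones, or None.
- bot.read_state(): the state.
- bot.read_camera(name): name is "scene" or "top"; returns a dict with "image" (384x512x3 uint8, blue, green, red), "depth" (384x512 float32, mm along the optical axis (not along the pixel's ray), 0 where there is no reading), "fovy" (degrees; the focal length in pixels is half the picture's height over the tangent of half this angle, whatever the lens; pixels are square), "cx", "cy" (the principal point, pixels), "k1" (the pictures are not rectified: a ray, as slopes to the right and down, at radius r is drawn at 1 + k1 r^2 times it, then the intrinsics apply), "eye" and "attitude" of the camera in the world. Camera axes: x right, y down, z forward; pixel columns grow to the right and rows downward; lengths in mm; the calibration is good to about 2 mm. A picture is of the moment at which its call begins.
A pose or a line that the arm cannot do raises bot.MotionError and nothing moves.
- bot.finish_job(): hands the job in; it is judged then, once.
The state is a dict: "clock": time; "joint_positions": joint angles; "qvel": joint speeds; "effort": joint torques, N m; "ee_pos": TCP position; "tool_rot": TCP orientation; "ft_force": force on the tool from outside, world axes, zero at the start; "moment": the same for the moment, N m; "grip_width": finger opening in mm; "grip_force": force on a finger pad.
Only numpy, scipy, OpenCV 4.12 (cv2) and the standard library are available. Lean on these libraries where they do the work, as an engineer would, in place of code of your own. Each camera call takes 0.05 s, during which the arm holds its last target. There are 200 camera calls.

## Working session

There is one attempt and no reset: what is moved stays moved. The work goes in short steps, each a Python script; the robot and the scene stay as the last script left them, time stands still between calls to the robot, and variables do not carry over. Pictures are saved under pics/ and viewed, at most 10 in all, crops included, and the job is handed in when it is done.

```bash
mkdir -p pics; ls; cat > h.py <<'E'
import numpy as np, cv2
from rig import bot
from scipy.spatial.transform import Rotation as R
def rot(q): return R.from_quat([q[1],q[2],q[3],q[0]]).as_matrix()
def K(c):
    f=c["image"].shape[0]/2/np.tan(np.radians(c["fovy"])/2)
    return np.array([[f,0,c["cx"]],[0,f,c["cy"]],[0,0,1.]])
def rays(c,uv):
    uv=np.asarray(uv,float).reshape(-1,1,2)
    n=cv2.undistortPoints(uv,K(c),np.array([c["k1"],0,0,0,0.])).reshape(-1,2)
    return np.c_[n,np.ones(len(n))]@rot(c["attitude"]).T
def onplane(c,uv,z):
    d=rays(c,uv); e=np.array(c["eye"]); return e+d*((z-e[2])/d[:,2])[:,None]
def pts(c):
    h,w=c["depth"].shape; v,u=np.mgrid[:h,:w]
    d=rays(c,np.c_[u.ravel(),v.ravel()])
    return (np.array(c["eye"])+d*c["depth"].reshape(-1,1)).reshape(h,w,3)
E
python3 - <<'E'
from h import *
for n in("top","scene"):
    c=bot.read_camera(n); cv2.imwrite(f"pics/{n}0.png",c["image"]); np.savez(f"{n}0.npz",**{k:np.array(v) for k,v in c.items()})
    print(n,c["fovy"],c["cx"],c["cy"],c["k1"],c["eye"],c["attitude"],(c["depth"]>0).mean())
print(bot.read_state())
E
```

```text
pics
top 57.46564984194824 250.18825473038456 197.34959683945425 -0.013568618482854244 [300.42868208  39.98438665 896.67071975] [-0.04980574  0.70846113 -0.69958599  0.07862356] 0.9961140950520834
scene 53.871220763661256 260.80796340969437 191.1568299064804 -0.052236638628598 [ 88.70247034 488.34963474 671.52022187] [ 0.12612699 -0.31875061  0.86987988 -0.35468157] 0.99615478515625
{'clock': 0.1, 'joint_positions': array([-1.21662034e+00,  3.00407516e-01,  1.52150472e+00, -1.42014420e-05,
        1.32071269e+00, -6.65801271e-02]), 'qvel': array([ 1.09499310e-04,  5.80185579e-05, -4.89355573e-05, -8.19759548e-04,
       -1.79844794e-04, -1.38949004e-04]), 'effort': array([ 4.79782211e-04, -5.44380248e+01, -3.62367582e+01, -8.60533805e-05,
        3.07014750e-03,  2.33864239e-05]), 'ee_pos': array([ 224.58719587, -501.85097119,  249.78848997]), 'tool_rot': array([-5.09824758e-04,  9.77951537e-01,  2.08831331e-01, -8.07719300e-05]), 'ft_force': array([-0.42209098,  0.00944218, -0.34032838]), 'moment': array([ 0.0537254 , -0.00674979, -0.04775564]), 'grip_force': 0.0, 'grip_width': 85.5037689205577}
```

View pics/top0.png

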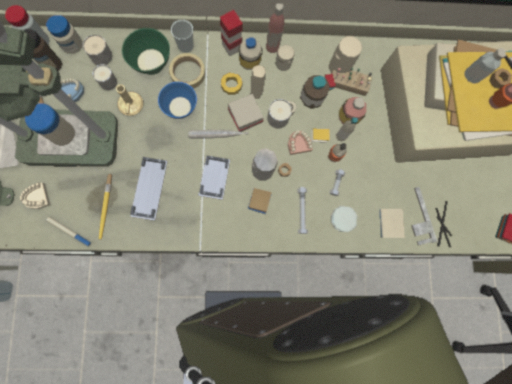

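View pics/scene0.png

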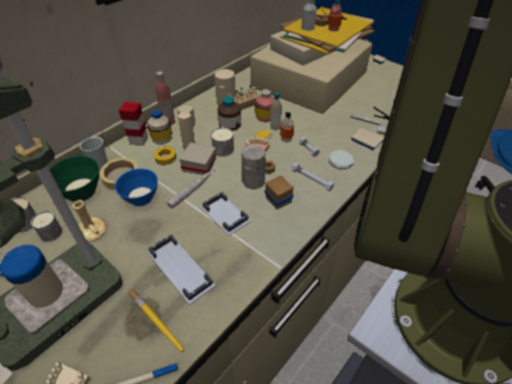

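The top view shows the bolts at about (303,210) (long) and (338,183) (short). The gauges are at (148,188) (long) and (214,177) (short), with a tin at (264,162) and a block at (260,200) nearby. Next I'll measure them with masks.

```bash
cat > m.py <<'E'
from h import *
def load(n): return {k:(v if v.ndim else v.item()) for k,v in np.load(n).items()}
def seg(c,roi,z,mode):
    P=pts(c); x0,y0,x1,y1=roi; im=c["image"]
    hsv=cv2.cvtColor(im,cv2.COLOR_BGR2HSV)
    lab=cv2.cvtColor(im,cv2.COLOR_BGR2LAB).astype(int)
    loc=lab[y0:y1,x0:x1]; bg=np.median(loc.reshape(-1,3),0)
    # worktop is greenish-beige, metal is neutral/blue: b channel separates
    if mode=="plate": m=(lab[...,2]<128)&(lab[...,0]>140)
    else: m=lab[...,2]<bgb(lab,roi)-4
    k=np.zeros(m.shape,np.uint8); k[y0:y1,x0:x1]=m[y0:y1,x0:x1]
    n,l,s,ce=cv2.connectedComponentsWithStats(k); i=1+np.argmax(s[1:,4]); mk=(l==i)
    v,u=np.nonzero(mk); Q=onplane(c,np.c_[u,v],z)[:,:2]
    r=cv2.minAreaRect(Q.astype(np.float32))
    w=np.cov(Q.T); ev,V=np.linalg.eigh(w); a=np.degrees(np.arctan2(V[1,1],V[0,1]))
    return mk,r,Q.mean(0),a,np.median(P[mk][:,2])
def bgb(lab,roi):
    x0,y0,x1,y1=roi; return np.percentile(lab[y0:y1,x0:x1,2],75)
E
python3 - <<'E'
from m import *
c=load("top0.npz")
im=c["image"].copy()
for nm,roi,z,mo in[("L",(290,180,318,242),11,"b"),("S",(327,165,350,200),11,"b"),("gS",(194,148,236,204),5,"plate"),("gL",(126,150,170,226),5,"plate")]:
    mk,r,m,a,zz=seg(c,roi,z,mo); print(nm,np.round(r[0],1),np.round(r[1],1),round(r[2],1),m.round(1),round(a,1),zz)
    im[mk]=(0,0,255)
both=np.hstack([c["image"][140:245,120:355],]);mm=im[140:245,120:355]
cv2.imwrite("pics/c1.png",cv2.resize(np.vstack([both,mm]),None,fx=2.8,fy=2.8,interpolation=cv2.INTER_CUBIC))
P=pts(c)
for n,(u,v) in dict(tin=(264,160),block=(260,200),ring=(285,164),disc=(344,219),tray=(300,143),mid=(320,200),red=(338,150)).items():print(n,P[v,u].round())
E
```

```text
L [ 434.7 -129.2] [122.3  23.6] 0.2 [ 431.8 -129.7] -179.7 16.213897732774285
S [ 508.8 -222.9] [24.7 74.3] 72.3 [ 507.8 -223.1] 161.4 16.087168154027097
gS [519.9  98.4] [64.6 94.1] 84.6 [519.   98.8] 169.6 4.023717831179965
gL [484.6 266.3] [ 62.7 156.4] 82.0 [483.1 266.2] 171.7 4.043575081342624
tin [539. -24.  97.]
block [450. -18.  52.]
ring [552. -85.  19.]
disc [ 411. -237.   13.]
tray [ 612. -127.   13.]
mid [ 462. -179.    0.]
red [ 577. -211.   69.]
```

View pics/c1.png

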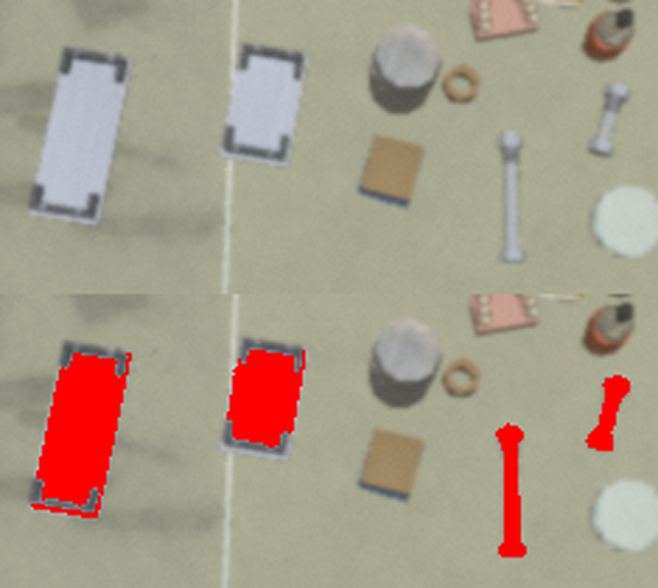

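The masks fit the bolts well. The gauge masks leave out the dark pockets, so I'll measure each gauge from its whole outline, then pick up the short bolt.

```bash
cat > act.py <<'E'
from h import *
def q(deg): t=np.radians(deg)/2; return [0,np.cos(t),np.sin(t),0]
def pick(p,a,z=22,hi=200):
    bot.move_gripper(50); bot.move_to([*p,hi],q(a)); bot.servo_line([*p,z+30],speed=200); bot.servo_line([*p,z],speed=60)
    bot.move_gripper(0,80); s=bot.read_state(); print("grip",s["grip_width"],s["grip_force"],s["ee_pos"].round(1),s["clock"])
    bot.servo_line([*p,hi],speed=150)
E
python3 - <<'E'
from m import *; import act
for n in("top0.npz","scene0.npz"):
    c=load(n); P=pts(c); lab=cv2.cvtColor(c["image"],cv2.COLOR_BGR2LAB).astype(int)
    for nm,ce,rad in[("gS",(520,98),75),("gL",(484,266),98)]:
        d=np.hypot(P[...,0]-ce[0],P[...,1]-ce[1])<rad
        m=d&((lab[...,2]<129)|(P[...,2]>9))&(P[...,2]<30)
        m=cv2.morphologyEx(m.astype(np.uint8),cv2.MORPH_OPEN,np.ones((3,3),np.uint8))
        k,l,s,_=cv2.connectedComponentsWithStats(m); mk=l==1+np.argmax(s[1:,4]); v,u=np.nonzero(mk)
        r=cv2.minAreaRect(onplane(c,np.c_[u,v],5)[:,:2].astype(np.float32)); print(n,nm,np.round(r[0],1),np.round(r[1],1),round(r[2],1))
c=load("scene0.npz")
for nm,ce,rad in[("L",(434,-129),68),("S",(508,-223),42)]:
    P=pts(c); lab=cv2.cvtColor(c["image"],cv2.COLOR_BGR2LAB).astype(int)
    m=(np.hypot(P[...,0]-ce[0],P[...,1]-ce[1])<rad)&(lab[...,2]<130)
    k,l,s,_=cv2.connectedComponentsWithStats(m.astype(np.uint8)); mk=l==1+np.argmax(s[1:,4]); v,u=np.nonzero(mk)
    r=cv2.minAreaRect(onplane(c,np.c_[u,v],11)[:,:2].astype(np.float32)); print("scene",nm,np.round(r[0],1),np.round(r[1],1),round(r[2],1))
print(bot.tip_reach)
act.pick((507.8,-223),-18)
c=bot.read_camera("scene"); cv2.imwrite("pics/g1.png",c["image"]); print(bot.read_state()["grip_width"])
E
```

```text
top0.npz gS [518.3  99.9] [ 64.4 109.1] 81.2
top0.npz gL [486.  266.6] [ 64.7 158.9] 81.5
scene0.npz gS [524.   97.1] [ 67.6 118.6] 81.3
scene0.npz gL [492.2 264.5] [ 66. 169.] 81.2
scene L [ 436.  -131.7] [122.8  29. ] 0.5
scene S [ 511.3 -226.7] [22.8 80.7] 71.7
19.0
grip 10.938566777517346 78.19936394691467 [ 508.  -223.1   22.5] 4.0083
10.519840681862515
```

View pics/g1.png

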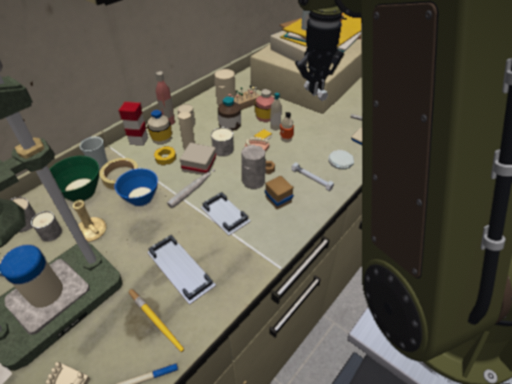

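The short bolt's place at (310,147) is empty and something bright shows at the fingertips, around (320,90). The grip reads 10.5 mm where 14 was expected, so I'll take a closer look.

```bash
python3 - <<'E'
from h import *
bot.move_to([430,20,220],[0,np.cos(np.radians(-4.4)),np.sin(np.radians(-4.4)),0])
c=bot.read_camera("scene"); cv2.imwrite("pics/g2full.png",c["image"])
d=bot.read_state(); print(d["grip_width"],d["grip_force"],d["ft_force"].round(2))
e=np.array(c["eye"]); p=(np.array(d["ee_pos"])-e)@rot(c["attitude"]); k=K(c)@(p/p[2]); print(k)
u,v=int(k[0]),int(k[1]); x0=max(0,u-70);y0=max(0,v-60)
cv2.imwrite("pics/g2.png",cv2.resize(c["image"][y0:y0+120,x0:x0+140],None,fx=4.5,fy=4.5,interpolation=cv2.INTER_CUBIC)); print(x0,y0)
E
```

```text
11.055770280758013 78.14501881599426 [-0.92 -0.03 -0.81]
[280.37090411 139.33667782   1.        ]
210 79
```

View pics/g2.png

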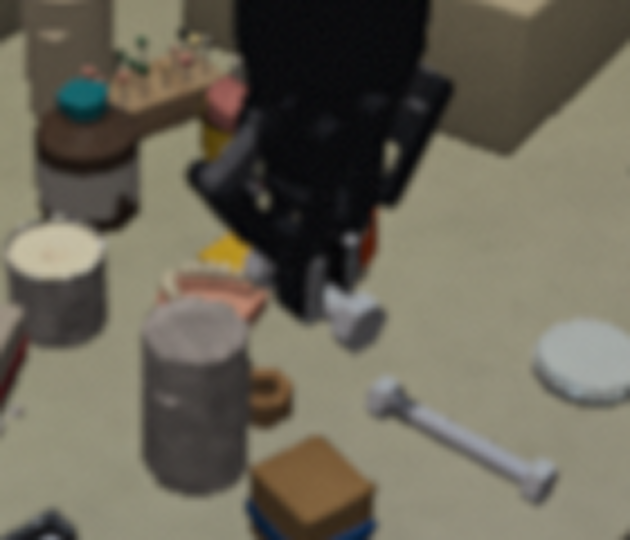

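The bolt is held level near mid-shank, with one hex end at about (355,310) in the crop and the other to the left of the fingers. I'll place it in the short gauge.

```bash
cat >> act.py <<'E'
def place(p,a,z=27,hi=200):
    bot.move_to([*p,hi],q(a)); bot.servo_line([*p,z+12],speed=150)
    hit=bot.servo_line([*p,z-2],speed=20,until_force=6); s=bot.read_state(); print("down",hit,s["ee_pos"].round(1),s["ft_force"].round(1),s["grip_width"])
    bot.move_gripper(40); bot.servo_line([*p,z+40],speed=80); bot.servo_line([*p,hi],speed=200); print(bot.read_state()["clock"])
E
python3 - <<'E'
from act import *
place((519,99.3),-8.8)
pick((433.5,-129.7),0.2)
bot.move_to([433,-250,220],q(0))
for n in("top","scene"):
    c=bot.read_camera(n); cv2.imwrite(f"pics/{n}3.png",c["image"])
    if n=="top": a=c["image"][130:240,120:320]
    else: b=c["image"][150:310,130:330]
f=lambda i:cv2.resize(i,(400,int(400*i.shape[0]/i.shape[1])),interpolation=cv2.INTER_CUBIC)
a,b=f(a),f(b); cv2.imwrite("pics/p3.png",np.vstack([a,b]))
print(bot.read_state()["grip_width"])
E
```

```text
down True [518.9  99.3  27.5] [-2.1 -0.4  7.1] 10.588018046699196
10.65
grip 10.508754280905741 78.18876385688782 [ 433.7 -129.8   22.5] 13.8583
10.866571967498599
```

View pics/p3.png

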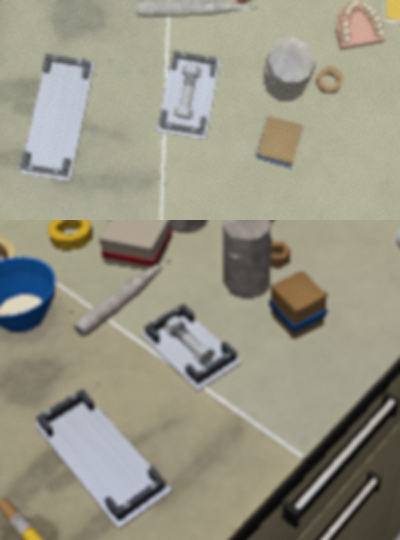

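View pics/scene3.png

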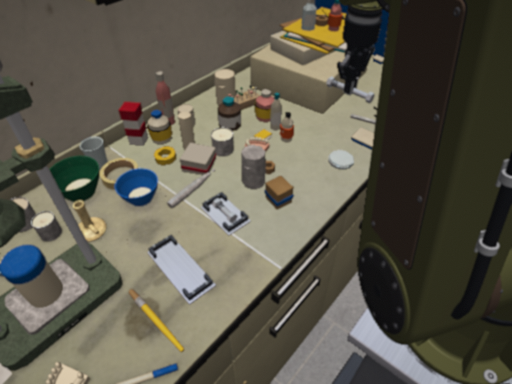

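The short bolt lies centred in its slot (top view (214,177)). The long bolt is held level at about (350,90). I'll place it next.

```bash
python3 - <<'E'
from act import *
place((486,266.3),-8.6)
bot.move_to([400,-250,250],q(0))
for n in("top","scene"):
    c=bot.read_camera(n); P=pts(c)
    if n=="top": a=c["image"][130:240,120:320]
    else: b=c["image"][150:310,130:330]
f=lambda i:cv2.resize(i,(500,int(500*i.shape[0]/i.shape[1])),interpolation=cv2.INTER_CUBIC)[:,:400]
cv2.imwrite("pics/p4.png",np.hstack([f(a)[:275],f(b)[125:400]]))
E
```

```text
down True [486.  266.3  27.5] [-1.7 -2.   7. ] 10.630520362547657
21.3917
```

View pics/p4.png

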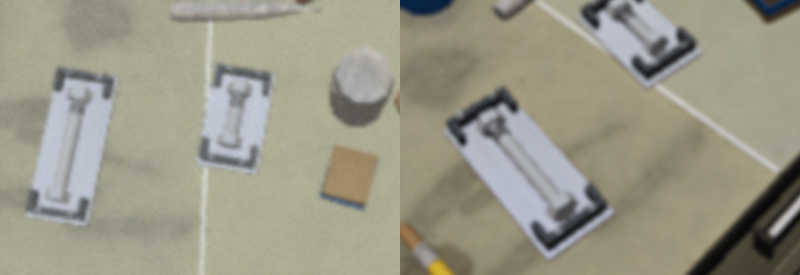

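Both bolts lie flat between the end walls of their matching gauges: the long one at crop (70,145) and the short one at (237,115). The arm is clear, so I'll hand in.

```bash
python3 -c "
from rig import bot
print(bot.finish_job())"
```

```text
the job is handed in; nothing more can be done
None
```

The short bolt lies flat in the short gauge slot and the long bolt in the long one, checked in both camera views; I handed the job in just after 21 s on the robot's clock, with the arm clear.

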